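# Move three lab samples on to their next station

## Task

The three samples on the bench are each due at another station: put the bottle in the middle of the stirrer's round plate, the jar in the middle of the shallow metal tray, and the small rectangular case in the middle of the balance's square pan. The places are taken crosswise, so park one sample on the empty round cork mat on the way, letting go of it there. Keep the samples upright, set them down without dropping them, and do not disturb the pipette, the beaker and the tube rack.

Things in the scene. Friction and masses are not known exactly. Their poses are not given: they have to be found in the camera images.
- bottle: Loose white plastic bottle with a grey screw cap, 98 mm tall, about 0.14 kg. Body 50 mm in diameter up to 60 mm, sloping shoulder to 74 mm, cap 38 mm in diameter from 74 to 98 mm. Origin: centre of its underside; z up along its axis. Starts near the middle of the balance's pan.
- jar: Loose squat round white jar with a grey lid, 60 mm tall, about 0.16 kg. Body 58 mm in diameter up to 44 mm, lid 62 mm in diameter from 44 to 60 mm. Origin: centre of its underside; z up along its axis. Starts near the middle of the stirrer's plate.
- case: Loose closed rectangular case, grey below with a darker grey lid, 72 mm long (its x), 44 mm wide (its y), 56 mm tall, about 0.15 kg. Origin: centre of its underside, z up. Starts near the middle of the metal tray. Any heading is allowed at the end.
- balance: Fixed bench balance, white housing 145 x 110 mm (x from -85 to +60 mm, y from -55 to +55 mm) and 34 mm tall, with a square steel pan of 90 x 90 mm whose top is 40 mm above the origin; a small display on its -x end. Origin: on the bench, straight below the middle of the pan; z up.
- stirrer: Fixed magnetic stirrer (not running), grey housing 145 x 110 mm (x from -85 to +60 mm, y from -55 to +55 mm) and 40 mm tall, with a round white plate 100 mm in diameter whose top is 48 mm above the origin; a knob on its -x face. Origin: on the bench, straight below the middle of the plate; z up.
- tray: Fixed shallow open square tray of bare aluminium, 120 x 120 mm outside, walls 4 mm thick, rim 14 mm above the bench, inner floor 4 mm above the bench. Origin: on the bench, below the middle of the tray; z up.
- mat: Fixed round cork mat, 110 mm in diameter, 5 mm thick, empty at the start: the free spot for parking. Origin: on the bench, below its middle; z up.
- pipette: Bystander, loose: white hand pipette lying on the bench, 239 mm long (its x, from -124 mm at the plunger to +115 mm at the tip), up to 44 mm wide and 26 mm high. Origin: on the bench, at the tip end of the thick handle.
- beaker: Bystander, loose: open clear plastic beaker standing upright, 66 mm in diameter at the rim, 75 mm tall. Origin: centre of its underside.
- rack: Bystander, loose: white tube rack filled with capped tubes, 56 mm (its x) by 130 mm (its y), 83 mm tall over the caps. Origin: centre of its underside.
There are look-alikes about, which are no part of the job. What is shaped like the mat but green or pink is not meant.

How it is judged:
On the way:
1. a sample is parked upright on the cork mat (within 35 mm of its middle) and let go (((horizontal distance between bottle and mat below 0.035 m and z of bottle in the frame of mat below 0.011 m and angle between bottle's own z axis and vertical below 0.1 rad and contact force between bottle and the fingers below 0.2 N) or (horizontal distance between jar and mat below 0.035 m and z of jar in the frame of mat below 0.011 m and angle between jar's own z axis and vertical below 0.1 rad and contact force between jar and the fingers below 0.2 N) or (horizontal distance between case and mat below 0.035 m and z of case in the frame of mat below 0.011 m and angle between case's own z axis and vertical below 0.1 rad and contact force between case and the fingers below 0.2 N))), for 0.2 s.
At the end, for the whole second after the job is handed in: The bottle stands on the stirrer's round plate, the jar on the floor of the metal tray and the case on the balance's square pan, each upright (within 0.1 rad) and at rest, its axis within 15 mm of the middle of its place, resting on it (height within -4 to +6 mm) (horizontal distance between bottle and stirrer below 0.015 m and z of bottle in the frame of stirrer between 0.044 and 0.054 m and angle between each of bottle, jar, case's own z axis and vertical below 0.1 rad and linear speed of each of bottle, jar, case below 0.02 m/s and angular speed of each of bottle, jar, case below 0.15 rad/s and horizontal distance between jar and tray below 0.015 m and z of jar in the frame of tray between 0 and 0.01 m and horizontal distance between case and balance below 0.015 m and z of case in the frame of balance between 0.036 and 0.046 m); the robot touches nothing.
It fails at once if a sample is tipped by more than 0.6 rad (angle between any of bottle, jar, case's own z axis and vertical above 0.6 rad).
It fails at once if a sample is dropped (moves faster than 0.6 m/s, a fall of about 18 mm, without being held) ((linear speed of bottle above 0.6 m/s and contact force between bottle and the fingers below 0.1 N) or (linear speed of jar above 0.6 m/s and contact force between jar and the fingers below 0.1 N) or (linear speed of case above 0.6 m/s and contact force between case and the fingers below 0.1 N)).
It fails at once if the pipette, the beaker or the tube rack is moved by more than 30 mm or the beaker or rack is tipped (distance of any of pipette, beaker, rack from where it was at the start of the episode above 0.03 m or angle between any of beaker, rack's own z axis and vertical above 0.5 rad).
It also fails if it takes over 106 s, if anything falls off the work surface, if the arm or the gripper's body presses on something with over 40 N, if the wrist force passes 120 N, or if a joint passes its speed limit or range.

## Robot

A 6-joint arm with a two-finger parallel gripper is mounted at the origin on the work surface. World frame = base frame: x ahead of the robot, y to its left, z up, the work surface at z = 0. Lengths are in m, angles in rad, forces in N, time in s.
With the tool pointing down it reaches from about 0.25 to 0.725 m from the base axis. Payload 4 kg.
Tool frame: the origin (TCP) lies midway between the tips of the shut fingers; the grasp point (between the pads) lies 19 mm behind it; z points along the fingers, y is the direction in which the jaws open and shut (so a half turn about z gives the same grasp; the last joint's range is limited). The gripper opens to 85 mm and grips with 20 to 120 N. Pads are 22 mm wide; open, the fingers measure 114 mm over their backs; the gripper's body (76 mm by 85 mm) begins 54 mm behind the grasp point. The pads swing forward as they close: fully open they stand 13 mm farther back than shut.
Start: joints at [1.293, 0.241, 0.005, 1.335, 0, 1.571], TCP at [0.137, 0.481, 0.231] pointing down, gripper open.
Joint ranges: [-2.72, 2.72], [-1.05, 1.87], [-1.09, 1.28], [-1.99, 2.15], [-1.42, 1.44], [-3.14, 3.14]. Speed limits (rad/s): [2.79, 2.79, 3.14, 3.14, 3.14, 3.14].

## Interface

Orientations are given as a unit quaternion [x, y, z, w].
In Python, from workcell import monitor, cams, order gives the robot as it stands.
- The arm moves only by the tool send_rows, never from a script. Its argument "moves" is a list of rows, each a list of 4 numbers: the shift along the tool's x, y, z as a fraction of full scale, then the turn about the tool's z as a fraction of full scale. A call has 1 to 20 rows; each row shifts and turns the commanded pose from where the row before left it, along the tool's axes as they then stand; what a row does not reach is not made up. Full scale, the value 1, is 100 cm for a shift and 0.1 rad for a turn. A row lasts 1/10 s, in which the tool goes at most 50 mm and 8.59 degrees, less where a joint would pass 70% of its speed; a pose out of reach is approached as far as the arm can. A call with a number of a shift or a turn outside -1 to 1 is refused whole. A call with a gripper value outside its range is refused whole. "claw" is the gripper's target within -1 to 1 (fully open at 1, half-way at 0, shut at -1), set as the call begins (left out, the last holds). The fingers move at their own pace and stop on an object; the grip force is fixed at half the most. Time passes only in rows, so rows that do not move let the fingers close. It gives the time, the measured TCP pose, the force and the opening at its end, in the units of the state.
- monitor.get_obs(): the state, without advancing time (a new reading comes with each control period).
- cams.camera(name): name is "scene" or "top" or "wrist"; returns (picture, depth): 400x640x3 uint8, blue, green, red; 400x640 float32, m along the optical axis (not along the pixel's ray), 0 where there is no reading.
- cams.camera_info(name): a dict with "intrinsics" (3x3 intrinsics, pixels), "T" (4x4, takes a point from camera to world coordinates); the wrist camera has in their place "mount" (4x4, takes a point from camera to tool coordinates, whose origin is the TCP and whose axes are the flange's). Camera axes: x right, y up, looking along -z (the intrinsics and any distortion apply to the point x, -y, -z); pixel columns grow to the right and rows downward; lengths in m; the calibration is good to about 2 mm. A picture is of the moment at which its call begins: read the wrist's pose just before it. camera_info takes no time and is no camera call.
- order.job_done(): hands the job in, once; it reports no verdict.
The state is a dict: "clock": time; "joint_pos": joint angles; "joint_vel": joint speeds; "tau": joint torques, N m; "eef_pos": TCP position; "tool_rot": TCP orientation; "ft_force": force on the tool from outside, world axes, zero at the start; "ft_torque": the same for the moment, N m; "grip_width": finger opening in m.
Only numpy, scipy, OpenCV 4.12 (cv2) and the standard library are available. Lean on these libraries where they do the work, as an engineer would, in place of code of your own. Each camera call takes 0.05 s, during which the arm holds its last target.

## Working session

There is one attempt and no reset: what is moved stays moved. The work goes in short steps, Python scripts to look and compute and a tool call to move; the robot and the scene stay as the last step left them, time stands still between calls to the robot, and variables do not carry over. Pictures are saved under pics/ and viewed, and the job is handed in when it is done.

Besides the shell and the picture viewer there is one more tool, called after "Call:" in YAML: its name, and indented under it one key for each argument. send_rows: Moves the arm, as the interface text tells. Its arguments: {"type":"object","properties":{"moves":{"type":"array","items":{"type":"array","items":{"type":"number","minimum":-1,"maximum":1}}},"claw":{"type":"number"}},"required":["moves"]}

```bash
ls; mkdir -p pics
python3 - <<'E'
from workcell import monitor, cams, order
import cv2, numpy as np
np.set_printoptions(precision=4,suppress=True)
o=monitor.get_obs(); print(o)
for n in ["scene","top"]:
    im,d=cams.camera(n); cv2.imwrite(f"pics/{n}0.png",im); np.savez(f"{n}0.npz",im=im,d=d)
    print(n,cams.camera_info(n))
print(cams.camera_info("wrist"))
E
```

```text
pics
{'clock': 0.0, 'joint_pos': array([1.293 , 0.2414, 0.0038, 1.3352, 0.    , 1.5708]), 'joint_vel': array([ 0.0001, -0.0013,  0.0006, -0.0009,  0.0007,  0.0012]), 'tau': array([  0.0007, -37.232 ,  25.2406,   0.017 ,  -0.0002,   0.    ]), 'eef_pos': array([0.1369, 0.4802, 0.2304]), 'tool_rot': array([ 0.1385,  0.9904, -0.001 , -0.0001]), 'ft_force': array([-0.0226,  0.9906,  0.2482]), 'ft_torque': array([-0.0439, -0.0022, -0.0196]), 'grip_width': 0.085146476414479}
scene {'intrinsics': array([[376.4119,   0.    , 315.5388],
       [  0.    , 376.4119, 199.2854],
       [  0.    ,   0.    ,   1.    ]]), 'T': array([[ 0.8593, -0.3163,  0.4019,  0.9545],
       [ 0.5112,  0.5051, -0.6954, -0.7744],
       [ 0.017 ,  0.803 ,  0.5957,  0.6874],
       [ 0.    ,  0.    ,  0.    ,  1.    ]])}
top {'intrinsics': array([[406.9259,   0.    , 319.5219],
       [  0.    , 406.9259, 197.4755],
       [  0.    ,   0.    ,   1.    ]]), 'T': array([[-0.0039,  0.9901, -0.14  ,  0.3712],
       [-0.9999, -0.0058, -0.0126, -0.0262],
       [-0.0133,  0.14  ,  0.9901,  1.0944],
       [ 0.    ,  0.    ,  0.    ,  1.    ]])}
{'intrinsics': array([[337.9961,   0.    , 318.8257],
       [  0.    , 337.9961, 198.0855],
       [  0.    ,   0.    ,   1.    ]]), 'mount': array([[ 0.0008,  0.9613,  0.2756,  0.0697],
       [ 1.    , -0.0009,  0.0001, -0.0002],
       [ 0.0003,  0.2756, -0.9613, -0.1425],
       [ 0.    ,  0.    ,  0.    ,  1.    ]])}
```

View pics/top0.png

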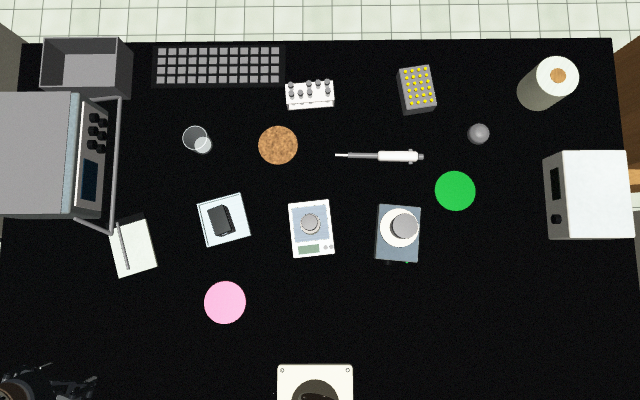

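View pics/scene0.png

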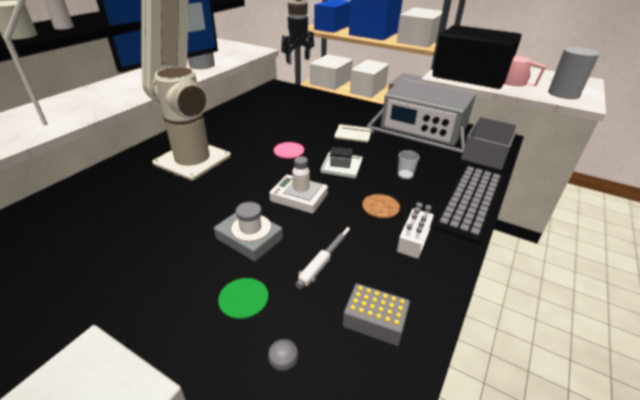

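The top view shows the tray with the case at (222,220), the balance with the bottle at (311,225) and the stirrer with the jar at (400,228). The mat is at (278,145), the pipette at (380,156), the beaker at (197,138) and the rack at (310,94). The scene view agrees. Next I'll measure them.

```bash
cat > h.py <<'E'
import numpy as np, cv2
from workcell import monitor, cams, order
np.set_printoptions(precision=4,suppress=True)
def camT(n):
    i=cams.camera_info(n); return i["intrinsics"],i["T"]
def cast(K,T,uv,z):
    uv=np.atleast_2d(uv).astype(float)
    d=np.c_[(uv[:,0]-K[0,2])/K[0,0],-(uv[:,1]-K[1,2])/K[1,1],-np.ones(len(uv))]@T[:3,:3].T
    return T[:3,3]+d*((z-T[2,3])/d[:,2])[:,None]
def cloud(K,T,d):
    v,u=np.mgrid[:d.shape[0],:d.shape[1]]
    p=np.stack([(u-K[0,2])/K[0,0]*d,-(v-K[1,2])/K[1,1]*d,-d],-1)
    return p@T[:3,:3].T+T[:3,3]
E
python3 - <<'E'
from h import *
f=np.load("top0.npz"); im,d=f["im"],f["d"]
K,T=camT("top"); P=cloud(K,T,d)
hsv=cv2.cvtColor(im,cv2.COLOR_BGR2HSV)
cv2.imwrite("pics/topz.png",cv2.resize(im[120:275,180:440],None,fx=3,fy=3,interpolation=cv2.INTER_CUBIC))
# mat
m=((hsv[...,0]>5)&(hsv[...,0]<22)&(hsv[...,1]>80)).astype(np.uint8); m[:, :240]=0;m[:,320:]=0;m[:110]=0;m[180:]=0
uv=np.argwhere(m)[:,::-1]; w=cast(K,T,uv,0.005); print("mat n",len(uv),"mean",w.mean(0),"ext",np.ptp(w,axis=0))
# height layers via depth
print("bench z", np.median(P[260:275,330:430,2]))
def layer(name,box,z0,z1):
    u0,v0,u1,v1=box
    q=P[v0:v1,u0:u1].reshape(-1,3); k=(q[:,2]>z0)&(q[:,2]<z1)&(d[v0:v1,u0:u1].ravel()>0); q=q[k]
    r=cv2.minAreaRect((q[:,:2]*1000).astype(np.float32)); c,rad=cv2.minEnclosingCircle((q[:,:2]*1000).astype(np.float32))
    print(name,len(q),"z",np.median(q[:,2]).round(4),"mean",q.mean(0)[:2],"rect",np.round(r[0],1),np.round(r[1],1),round(r[2],1),"circ",np.round(c,1),round(rad,1))
tb=(190,185,260,255);bb=(280,190,345,265);sb=(365,195,432,275)
layer("tray",tb,.008,.02); layer("case",tb,.05,.07)
layer("bal",bb,.028,.0375);layer("bal+pan",bb,.028,.05);layer("pan",bb,.0375,.046);layer("bottlecap",bb,.13,.15)
layer("stir",sb,.034,.044);layer("stir+plate",sb,.034,.056);layer("plate",sb,.045,.056);layer("jarlid",sb,.1,.12)
layer("beak",(175,115,220,160),.06,.09);layer("rack",(278,70,340,115),.05,.1);layer("pip",(330,140,430,170),.008,.04)
E
```

```text
mat n 1284 mean [0.6731 0.1025 0.005 ] ext [0.1786 0.2189 0.    ]
bench z -0.0009692548163856562
tray 371 z 0.0131 mean [0.4674 0.2455] rect [467.2 245.9] [120.6 121.8] 15.5 circ [467.3 245.4] 83.6
case 500 z 0.0592 mean [0.4609 0.244 ] rect [460.8 244.6] [74.2 45. ] 22.1 circ [461.2 244.9] 40.1
bal 1249 z 0.0335 mean [0.4299 0.0091] rect [441.5  11. ] [144.8 109.9] 6.2 circ [441.   10.1] 88.0
bal+pan 1971 z 0.0355 mean [0.4384 0.0103] rect [441.5  11. ] [144.8 109.9] 6.2 circ [441.   10.1] 88.0
pan 721 z 0.0397 mean [0.453  0.0123] rect [442.7  13.9] [134.9  95. ] 6.4 circ [445.1  12.6] 73.8
bottlecap 196 z 0.1373 mean [0.4485 0.0108] rect [449.6  10.1] [35.5 35.6] 90.0 circ [448.7  10.8] 18.7
stir 1223 z 0.0388 mean [ 0.4155 -0.2105] rect [ 428.7 -214.7] [110.1 144.6] 84.4 circ [ 428.7 -214.6] 89.0
stir+plate 1805 z 0.0401 mean [ 0.4225 -0.2089] rect [ 428.7 -214.7] [110.1 144.6] 84.4 circ [ 428.7 -214.6] 89.0
plate 523 z 0.0473 mean [ 0.4381 -0.2053] rect [ 441.4 -215.9] [96.7 97.8] 44.4 circ [ 441.1 -216. ] 49.9
jarlid 516 z 0.107 mean [ 0.4411 -0.2189] rect [ 441.2 -219.3] [60.2 59.9] 16.5 circ [ 441.4 -219.2] 30.9
beak 190 z 0.0717 mean [0.6773 0.315 ] rect [674.8 311.8] [65.6 63.1] 84.2 circ [675.1 311.8] 34.1
rack 615 z 0.059 mean [0.804  0.0143] rect [806.1  13.9] [ 56.7 129.7] 4.2 circ [807.   13.3] 69.5
pip 694 z 0.0214 mean [ 0.6358 -0.1954] rect [ 644.4 -174.3] [237.4  41.7] 83.1 circ [ 639.9 -173.7] 118.9
```

View pics/topz.png

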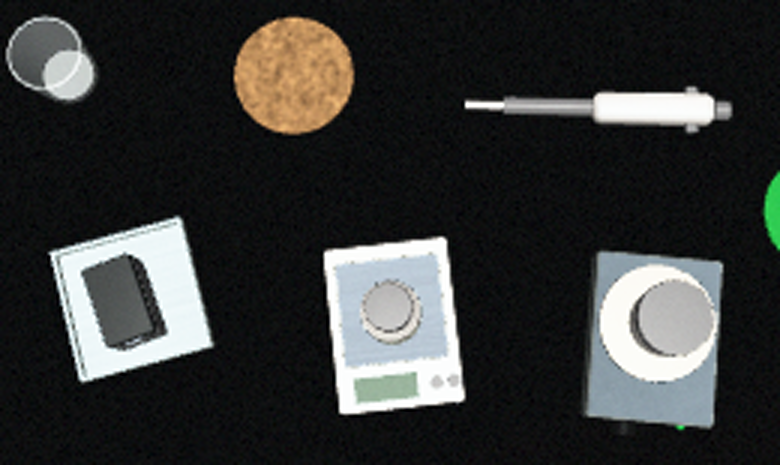

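Call:
send_rows:
  moves:
    - [0,0,0,-0.925]
    - [0,0,0,-0.925]
    - [0,0,0,-0.925]
    - [-0.0223,-0.0335,0,0]
    - [-0.0223,-0.0335,0,0]
    - [-0.0223,-0.0335,0,0]
    - [-0.0223,-0.0335,0,0]
    - [-0.0223,-0.0335,0,0]
    - [-0.0223,-0.0335,0,0]
    - [-0.0223,-0.0335,0,0]
    - [-0.0223,-0.0335,0,0]
    - [-0.0223,-0.0335,0,0]
    - [-0.0223,-0.0335,0,0]
    - [-0.0223,-0.0335,0,0]
    - [-0.0223,-0.0335,0,0]
    - [-0.0223,-0.0335,0,0]
    - [-0.0223,-0.0335,0,0]
    - [0,0,0,0]
    - [0,0,0,0]
  claw: 1

```text
clock: 2.0
eef_pos: [0.4488, 0.0111, 0.2306]
tool_rot: [0.001, 1.0, 0.0, -0.001]
ft_force: [0.2, 0.3, 0.2]
grip_width: 0.0852
```

Run:
```python
from h import *
f=np.load("top0.npz"); im,d=f["im"],f["d"]
K,T=camT("top")
hsv=cv2.cvtColor(im,cv2.COLOR_BGR2HSV)
m=((hsv[...,0]>5)&(hsv[...,0]<25)&(hsv[...,1]>70)&(hsv[...,2]>60)).astype(np.uint8)*255
cs,_=cv2.findContours(m,cv2.RETR_EXTERNAL,cv2.CHAIN_APPROX_NONE)
for c in cs:
    if 600<cv2.contourArea(c)<3000:
        w=cast(K,T,c[:,0],.005); print(c[:,0].mean(0),cv2.minEnclosingCircle((w[:,:2]*1000).astype(np.float32)))
o=monitor.get_obs();print(o["eef_pos"],o["tool_rot"],o["clock"],o["joint_pos"])
wi,wd=cams.camera("wrist"); cv2.imwrite("pics/w1.png",wi)
i=cams.camera_info("wrist")
from scipy.spatial.transform import Rotation as R
E_=np.eye(4);E_[:3,:3]=R.from_quat(o["tool_rot"]).as_matrix();E_[:3,3]=o["eef_pos"]
P=cloud(i["intrinsics"],E_@i["mount"],wd)
def lay(z0,z1):
    q=P.reshape(-1,3);k=(q[:,2]>z0)&(q[:,2]<z1)&(wd.ravel()>0)&(abs(q[:,0]-.45)<.12)&(abs(q[:,1])<.12);q=q[k]
    q2=(q[:,:2]*1000).astype(np.float32)
    print(len(q),np.median(q[:,2]),cv2.minEnclosingCircle(q2),cv2.minAreaRect(q2))
lay(.125,.145);lay(.038,.045)
```

```text
[277.5091 144.5818] ((673.7384643554688, 103.30733489990234), 55.81294250488281)
[630.7012 114.0549] ((758.6782836914062, -883.3575439453125), 226.22898864746094)
[0.4488 0.0111 0.2306] [ 0.0013  1.      0.0002 -0.001 ] 2.0 [ 0.0245  0.1415 -0.1202  1.311   0.0004  0.0271]
2100 0.13780001133002429 ((448.9656066894531, 8.513387680053711), 18.872957229614258) ((448.8243408203125, 8.51080322265625), (36.83135223388672, 37.40776062011719), 24.776893615722656)
4349 0.039962027368602826 ((454.1896667480469, 9.403020858764648), 62.852848052978516) ((454.396240234375, 9.593025207519531), (90.49507904052734, 89.9576187133789), 6.21073055267334)
```

View pics/w1.png

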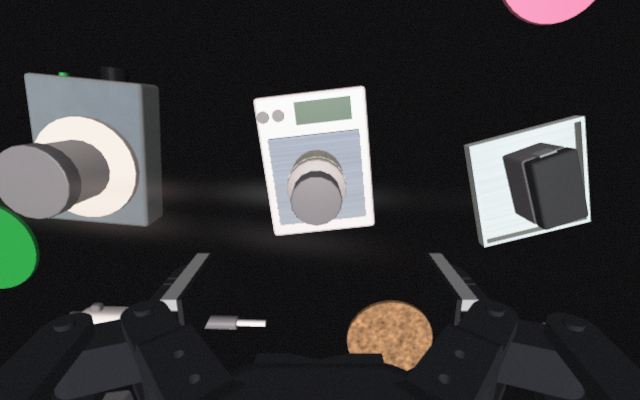

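The wrist view shows the bottle cap at (316,200) on the pan between the open fingers, and the jar, tray and mat around it. The wrist and top measurements agree to within about 2–3 mm. Descending on the bottle.

Call:
send_rows:
  moves:
    - [0,-0.0015,0.02,0]
    - [0,0,0.02,0]
    - [0,0,0.02,0]
    - [0,0,0.02,0]
    - [0,0,0.02,0]
    - [0,0,0.02,0]
    - [0,0,0.02,0]
    - [0,0,0.02,0]
    - [0,0,0,0]
    - [0,0,0,0]

```text
clock: 3.05
eef_pos: [0.4485, 0.0113, 0.0716]
tool_rot: [-0.001, 1.0, 0.0, -0.0]
ft_force: [-0.6, -0.1, -0.4]
grip_width: 0.0853
```

Call:
send_rows:
  moves:
    - [0,0,0,0]
    - [0,0,0,0]
    - [0,0,0,0]
    - [0,0,0,0]
    - [0,0,0,0]
    - [0,0,0,0]
    - [0,0,0,0]
    - [0,0,0,0]
    - [0,0,0,0]
    - [0,0,0,0]
  claw: -1

```text
clock: 4.05
eef_pos: [0.4503, 0.0102, 0.0727]
tool_rot: [0.0, 1.0, 0.0, 0.001]
ft_force: [-1.8, -0.1, 5.8]
grip_width: 0.0485
```

Call:
send_rows:
  moves:
    - [0,0,-0.01,0]
    - [0,0,-0.02,0]
    - [0,0,-0.02,0]
    - [0,0,-0.02,0]
    - [0,0,-0.02,0]
    - [-0.0125,0.005,-0.01,0]
    - [-0.0185,0.008,0,0]
    - [-0.0185,0.008,0,0]
    - [-0.0185,0.008,0,0]
    - [-0.0185,0.008,0,0]
    - [-0.0185,0.008,0,0]
    - [-0.0185,0.008,0,0]
    - [-0.0185,0.008,0,0]
    - [-0.0185,0.008,0,0]
    - [-0.0185,0.008,0,0]
    - [-0.0185,0.008,0,0]
    - [-0.0185,0.008,0,0]
    - [-0.0085,0.0,0,0]
    - [0,0,0,0]
    - [0,0,0,0]

```text
clock: 6.05
eef_pos: [0.6732, 0.103, 0.1711]
tool_rot: [0.0, 1.0, -0.0, -0.001]
ft_force: [0.6, 0.0, -1.5]
grip_width: 0.0483
```

Run:
```python
from h import *
from scipy.spatial.transform import Rotation as R
o=monitor.get_obs();print(o["eef_pos"],o["tool_rot"],o["joint_pos"],o["grip_width"])
wi,wd=cams.camera("wrist"); cv2.imwrite("pics/w2.png",wi)
im,d=cams.camera("scene"); cv2.imwrite("pics/s2.png",im)
i=cams.camera_info("wrist")
E_=np.eye(4);E_[:3,:3]=R.from_quat(o["tool_rot"]).as_matrix();E_[:3,3]=o["eef_pos"]
hsv=cv2.cvtColor(wi,cv2.COLOR_BGR2HSV)
m=((hsv[...,0]>5)&(hsv[...,0]<25)&(hsv[...,1]>70)&(hsv[...,2]>60)).astype(np.uint8)*255
cs,_=cv2.findContours(m,cv2.RETR_EXTERNAL,cv2.CHAIN_APPROX_NONE)
c=max(cs,key=cv2.contourArea);w=cast(i["intrinsics"],E_@i["mount"],c[:,0],.005);print(cv2.minEnclosingCircle((w[:,:2]*1000).astype(np.float32)))
```

```text
[0.6732 0.103  0.1711] [ 0.0003  1.     -0.0001 -0.0006] [0.1518 0.6403 0.4652 1.397  0.     0.1523] 0.048263248232983585
((674.238525390625, 94.051025390625), 62.60441970825195)
```

View pics/w2.png

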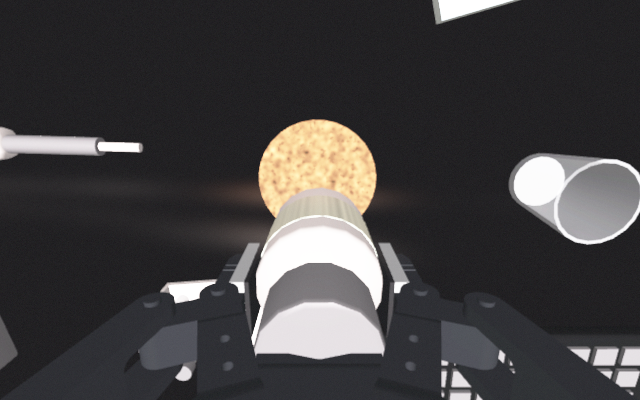

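View pics/s2.png

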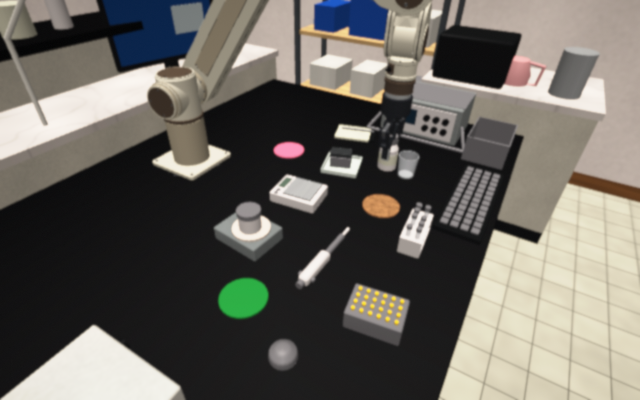

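The bottle is held upright with its base over the mat, whose visible centre column is about 317. The beaker at (580,190) and the rack at (190,300) are clear. Lowering.

Call:
send_rows:
  moves:
    - [0,0,0.02,0]
    - [0,0,0.02,0]
    - [0,0,0.02,0]
    - [0,0,0.02,0]
    - [0,0,0.02,0]
    - [0,0,0.02,0]
    - [0,0,0.005,0]
    - [0,0,0.004,0]
    - [0,0,0.002,0]
    - [0,0,0.001,0]
    - [0,0,0,0]
    - [0,0,0,0]

```text
clock: 7.35
eef_pos: [0.6742, 0.1033, 0.0402]
tool_rot: [0.0, 1.0, 0.0, 0.001]
ft_force: [0.9, 0.3, -1.1]
grip_width: 0.0481
```

Call:
send_rows:
  moves:
    - [0,0,0.001,0]
    - [0,0,0.001,0]
    - [0,0,0,0]

```text
clock: 7.65
eef_pos: [0.674, 0.1032, 0.0379]
tool_rot: [0.0, 1.0, 0.0, 0.0]
ft_force: [-1.2, -0.5, 2.1]
grip_width: 0.0482
```

Call:
send_rows:
  moves:
    - [0,0,0,0]
    - [0,0,0,0]
    - [0,0,0,0]
    - [0,0,0,0]
    - [0,0,0,0]
    - [0,0,0,0]
    - [0,0,0,0]
    - [0,0,0,0]
  claw: 1

```text
clock: 8.45
eef_pos: [0.6737, 0.1032, 0.0373]
tool_rot: [0.0, 1.0, -0.0, 0.0]
ft_force: [-0.1, 0.6, -0.4]
grip_width: 0.0854
```

Run:
```python
from h import *
o=monitor.get_obs();print(o["eef_pos"],o["grip_width"],o["ft_force"])
wi,wd=cams.camera("wrist"); cv2.imwrite("pics/w3.png",wi)
im,d=cams.camera("scene"); cv2.imwrite("pics/s3.png",im[90:290,250:500])
```

```text
[0.6737 0.1032 0.0373] 0.08537190276503727 [-0.1498  0.6252 -0.3927]
```

View pics/s3.png

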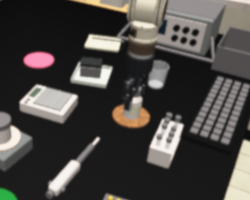

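Call:
send_rows:
  moves:
    - [0,0,-0.02,0]
    - [0,0,-0.035,0]
    - [0,0,-0.035,0]
    - [0,0,-0.035,0]
    - [0,0,-0.035,0]
    - [0.0266,0.0177,0,0]
    - [0.0266,0.0177,0,0]
    - [0.0266,0.0177,0,0]
    - [0.0266,0.0177,0,0]
    - [0.0266,0.0177,0,0]
    - [0.0266,0.0177,0,0]
    - [0.0266,0.0177,0,0]
    - [0.0266,0.0177,0,0]
    - [0,0,0,-0.965]
    - [0,0,0,-0.965]
    - [0,0,0,-0.965]
    - [0,0,0,-0.965]
    - [0,0,0,0]
    - [0,0,0,0]
    - [0,0,0,0]

```text
clock: 10.55
eef_pos: [0.461, 0.2448, 0.1974]
tool_rot: [-0.191, 0.982, -0.0, 0.0]
ft_force: [-0.3, 0.0, -0.1]
grip_width: 0.0854
```

```bash
cat >> h.py <<'E'
from scipy.spatial.transform import Rotation as R
def wlook(name):
    o=monitor.get_obs(); im,d=cams.camera("wrist"); cv2.imwrite(f"pics/{name}.png",im)
    i=cams.camera_info("wrist");E=np.eye(4);E[:3,:3]=R.from_quat(o["tool_rot"]).as_matrix();E[:3,3]=o["eef_pos"]
    y=E[:3,1];print("tcp",o["eef_pos"],"phi",np.degrees(np.arctan2(y[1],y[0])),"clock",o["clock"])
    return im,d,cloud(i["intrinsics"],E@i["mount"],d)
def lay(P,d,c,r,z0,z1,name=""):
    q=P.reshape(-1,3);k=(q[:,2]>z0)&(q[:,2]<z1)&(d.ravel()>0)&(np.hypot(q[:,0]-c[0],q[:,1]-c[1])<r);q=q[k]
    q2=(q[:,:2]*1000).astype(np.float32)
    a,b=cv2.minEnclosingCircle(q2);rr=cv2.minAreaRect(q2)
    print(name,len(q),"z",np.median(q[:,2]).round(4),"circ",np.round(a,1),round(b,1),"rect",np.round(rr[0],1),np.round(rr[1],1),round(rr[2],1))
E
python3 - <<'E'
from h import *
im,d,P=wlook("w4")
lay(P,d,(.461,.245),.08,.05,.07,"case");lay(P,d,(.467,.246),.1,.008,.018,"tray")
im,d=cams.camera("top");K,T=camT("top");P=cloud(K,T,d)
lay(P,d,(.674,.103),.05,.085,.12,"bottle(top cam)")
cv2.imwrite("pics/t4.png",im)
E
```

```text
tcp [0.461  0.2448 0.1974] phi 112.01852495727212 clock 10.55
case 4188 z 0.0598 circ [462.  242.9] 40.6 rect [461.1 243. ] [74.  43.2] 20.8
tray 2398 z 0.0137 circ [467.6 243. ] 84.4 rect [467.9 243.3] [120.7 120.4] 15.2
bottle(top cam) 196 z 0.102 circ [672.2 104.9] 18.9 rect [671.9 104.6] [36.1 37.1] 65.6
```

View pics/w4.png

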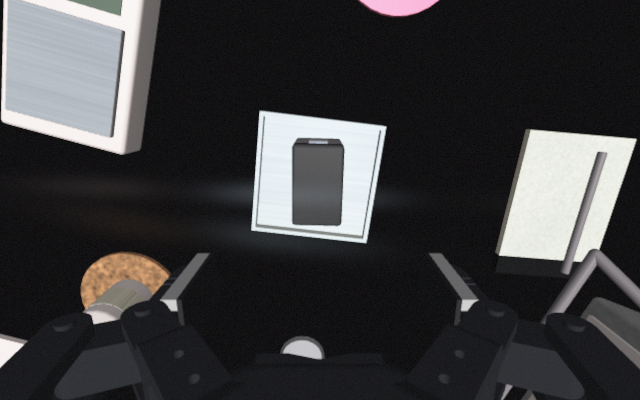

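The case at (318,185) sits square to the jaws in its tray, and the parked bottle stands on the mat, about 2 mm off its middle. Grasping the case.

Call:
send_rows:
  moves:
    - [0,-0.001,0.021,0]
    - [0,0,0.021,0]
    - [0,0,0.021,0]
    - [0,0,0.021,0]
    - [0,0,0.021,0]
    - [0,0,0.021,0]
    - [0,0,0.021,0]
    - [0,0,0.021,0]
    - [0,0,0.009,0]
    - [0,0,0,0]
    - [0,0,0,0]

```text
clock: 11.75
eef_pos: [0.4618, 0.2441, 0.0209]
tool_rot: [-0.192, 0.981, 0.0, 0.0]
ft_force: [0.2, 0.0, -0.6]
grip_width: 0.0856
```

Call:
send_rows:
  moves:
    - [0,0,0,0]
    - [0,0,0,0]
    - [0,0,0,0]
    - [0,0,0,0]
    - [0,0,0,0]
    - [0,0,0,0]
    - [0,0,0,0]
    - [0,0,0,0]
    - [0,0,0,0]
    - [0,0,0,0]
  claw: -1

```text
clock: 12.75
eef_pos: [0.4622, 0.2444, 0.0214]
tool_rot: [-0.192, 0.981, 0.0, 0.001]
ft_force: [-0.4, 0.6, 5.0]
grip_width: 0.0433
```

Call:
send_rows:
  moves:
    - [0,0,-0.01,0]
    - [0,0,-0.02,0]
    - [0,0,-0.02,0]
    - [0,0,-0.02,0]
    - [0,0,-0.02,0]
    - [0,0,-0.02,0]
    - [0.0064,-0.0135,0,0]
    - [0.011,-0.025,0,0]
    - [0.011,-0.025,0,0]
    - [0.011,-0.025,0,0]
    - [0.011,-0.025,0,0]
    - [0.011,-0.025,0,0]
    - [0.011,-0.025,0,0]
    - [0.011,-0.025,0,0]
    - [0.011,-0.025,0,0]
    - [0,0,0,0]
    - [0,0,0,0]
    - [0,0,0,0]

```text
clock: 14.55
eef_pos: [0.4535, 0.0107, 0.1297]
tool_rot: [-0.192, 0.981, 0.0, -0.001]
ft_force: [0.2, -0.6, -1.5]
grip_width: 0.0434
```

Run:
```python
from h import *
im,d,P=wlook("w5")
```

```text
tcp [0.4535 0.0107 0.1297] phi 112.10502623308169 clock 14.55
```

View pics/w5.png

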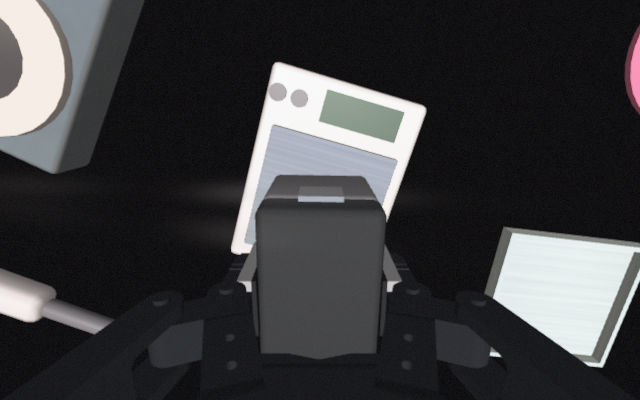

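The case is held upright above the pan, which shows at (320,180). Lowering it.

Call:
send_rows:
  moves:
    - [0,0,0.015,0]
    - [0,0,0.02,0]
    - [0,0,0.02,0]
    - [0,0,0.008,0]
    - [0,0,0.004,0]
    - [0,0,0.002,0]
    - [0,0,0.001,0]
    - [0,0,0,0]
    - [0,0,0,0]

```text
clock: 15.5
eef_pos: [0.4547, 0.0106, 0.0609]
tool_rot: [-0.192, 0.981, -0.0, 0.001]
ft_force: [0.5, 0.5, -1.4]
grip_width: 0.0431
```

Call:
send_rows:
  moves:
    - [0,0,0.001,0]
    - [0,0,0.001,0]
    - [0,0,0,0]

```text
clock: 15.8
eef_pos: [0.4541, 0.0105, 0.0583]
tool_rot: [-0.192, 0.981, -0.0, -0.0]
ft_force: [0.4, -0.2, -1.0]
grip_width: 0.0432
```

Call:
send_rows:
  moves:
    - [0,0,0.001,0]
    - [0,0,0.0005,0]
    - [0,0,0,0]

```text
clock: 16.1
eef_pos: [0.4542, 0.0105, 0.0573]
tool_rot: [-0.192, 0.981, -0.0, 0.0]
ft_force: [-2.5, -0.1, 4.0]
grip_width: 0.0433
```

Call:
send_rows:
  moves:
    - [0,0,0,0]
    - [0,0,0,0]
    - [0,0,0,0]
    - [0,0,0,0]
    - [0,0,0,0]
    - [0,0,0,0]
    - [0,0,0,0]
    - [0,0,0,0]
  claw: 1

```text
clock: 16.9
eef_pos: [0.4542, 0.0106, 0.0568]
tool_rot: [-0.192, 0.981, -0.0, 0.0]
ft_force: [0.3, 0.4, 0.3]
grip_width: 0.0856
```

Call:
send_rows:
  moves:
    - [0,0,-0.01,0]
    - [0,0,-0.03,0]
    - [0,0,-0.03,0]
    - [0,0,-0.03,0]
    - [0,0,-0.03,0]
    - [0,0,-0.02,0]
    - [0,0,0,0.967]
    - [0,0,0,0.967]
    - [0,0,0,0.967]
    - [0,0,0,0.967]
    - [0.0017,-0.0288,0,0]
    - [0.0017,-0.0288,0,0]
    - [0.0017,-0.0288,0,0]
    - [0.0017,-0.0288,0,0]
    - [0.0017,-0.0288,0,0]
    - [0.0017,-0.0288,0,0]
    - [0.0017,-0.0288,0,0]
    - [0.0017,-0.0288,0,0]
    - [0,0,0,0]
    - [0,0,0,0]

```text
clock: 18.9
eef_pos: [0.4401, -0.2201, 0.2072]
tool_rot: [0.001, 1.0, 0.0, 0.0]
ft_force: [-0.1, -0.6, 0.4]
grip_width: 0.0852
```

Run:
```python
from h import *
im,d,P=wlook("w6")
lay(P,d,(.441,-.218),.05,.1,.12,"jar");lay(P,d,(.441,-.218),.06,.0445,.053,"plate")
lay(P,d,(.454,.011),.06,.09,.11,"case"); lay(P,d,(.454,.011),.08,.038,.046,"pan")
im,d=cams.camera("top");K,T=camT("top");P=cloud(K,T,d)
lay(P,d,(.454,.011),.06,.09,.11,"case(top)");
```

```text
tcp [ 0.4401 -0.2201  0.2072] phi 89.84980886228156 clock 18.9
jar 5124 z 0.1079 circ [ 441.5 -222.2] 30.9 rect [ 441.6 -222.3] [60.8 61. ] 43.2
plate 3906 z 0.0479 circ [ 441.5 -219. ] 50.0 rect [ 435.  -217.6] [99.  86.2] 77.4
case 5086 z 0.0957 circ [453.9   8.5] 41.0 rect [453.7   9.5] [72.4 46.2] 20.1
pan 3558 z 0.0399 circ [453.7   8.6] 62.5 rect [453.7   9.5] [90.1 91.6] 6.5
case(top) 517 z 0.0953 circ [454.7  12.5] 40.3 rect [453.9  12.4] [72.1 43.7] 21.4
```

View pics/w6.png

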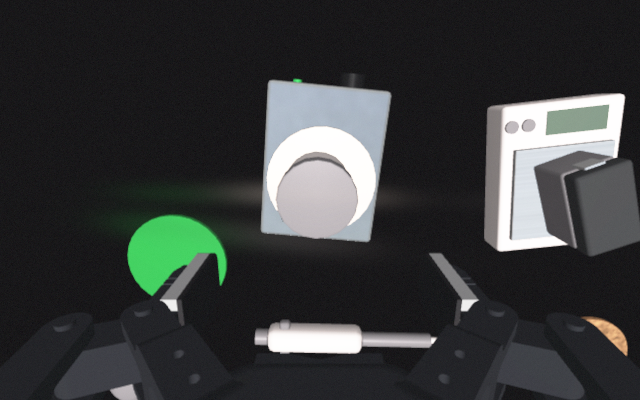

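The case stands centred on the pan: case (453.7, 9.5) mm against pan (453.7, 9.5). The jar lid is at (317,195), between the jaws. Grasping the jar by its lid.

Call:
send_rows:
  moves:
    - [-0.0013,-0.0006,0.02,0]
    - [0,0,0.02,0]
    - [0,0,0.02,0]
    - [0,0,0.02,0]
    - [0,0,0.02,0]
    - [0,0,0.02,0]
    - [0,0,0.011,0]
    - [0,0,0,0]
    - [0,0,0,0]

```text
clock: 19.9
eef_pos: [0.4421, -0.2201, 0.0764]
tool_rot: [0.0, 1.0, -0.0, 0.0]
ft_force: [-0.3, -0.7, 0.1]
grip_width: 0.0856
```

Call:
send_rows:
  moves:
    - [0,0,0,0]
    - [0,0,0,0]
    - [0,0,0,0]
    - [0,0,0,0]
    - [0,0,0,0]
    - [0,0,0,0]
    - [0,0,0,0]
    - [0,0,0,0]
    - [0,0,0,0]
  claw: -1

```text
clock: 20.8
eef_pos: [0.4428, -0.221, 0.0775]
tool_rot: [0.001, 1.0, -0.001, 0.002]
ft_force: [-0.4, 0.3, 5.4]
grip_width: 0.06
```

Run:
```python
from h import *
im,d,P=wlook("w7")
```

```text
tcp [ 0.4428 -0.221   0.0775] phi 89.93511650014277 clock 20.8
```

View pics/w7.png

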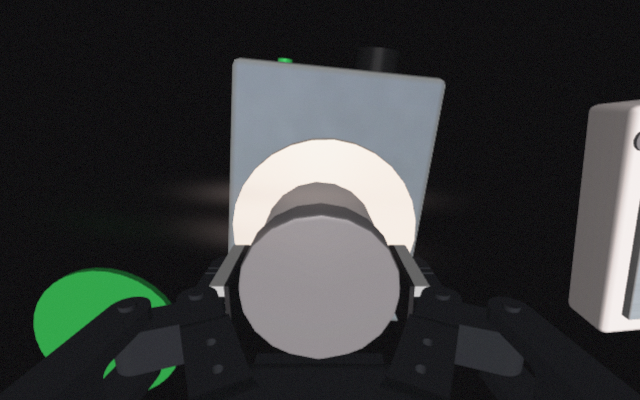

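Call:
send_rows:
  moves:
    - [0,0,-0.01,0]
    - [0,0,-0.02,0]
    - [0,0,-0.02,0]
    - [0,0,-0.02,0]
    - [0,0,-0.02,0]
    - [0,0,-0.02,0]
    - [0,0,-0.01,0]
    - [0,0,0,0]

```text
clock: 21.65
eef_pos: [0.4425, -0.2209, 0.1975]
tool_rot: [0.001, 1.0, -0.001, 0.002]
ft_force: [-0.5, 0.3, -1.8]
grip_width: 0.0599
```

Call:
send_rows:
  moves:
    - [-0.0006,0.01,0,0]
    - [-0.001,0.0183,0,0]
    - [-0.0015,0.027,0,0]
    - [-0.0015,0.027,0,0]
    - [-0.0015,0.027,0,0]
    - [-0.0015,0.027,0,0]
    - [-0.0015,0.027,0,0]
    - [-0.0015,0.027,0,0]
    - [-0.0015,0.027,0,0]
    - [-0.0015,0.027,0,0]
    - [-0.0015,0.027,0,0]
    - [-0.0015,0.027,0,0]
    - [-0.0015,0.027,0,0]
    - [-0.0015,0.027,0,0]
    - [-0.0015,0.027,0,0]
    - [-0.0015,0.027,0,0]
    - [-0.0015,0.027,0,0]
    - [-0.0015,0.02,0,0]
    - [-0.0006,0.012,0,0]
    - [0,0,0,0]

```text
clock: 23.65
eef_pos: [0.4674, 0.246, 0.1945]
tool_rot: [-0.001, 1.0, -0.0, -0.001]
ft_force: [-1.0, 0.1, -1.8]
grip_width: 0.0602
```

Run:
```python
from h import *
im,d,P=wlook("w8"); print(monitor.get_obs()["grip_width"],monitor.get_obs()["ft_force"])
```

```text
tcp [0.4674 0.246  0.1945] phi 90.07629833211844 clock 23.65
0.060311387162150995 [-0.2694 -0.7262 -1.7203]
```

View pics/w8.png

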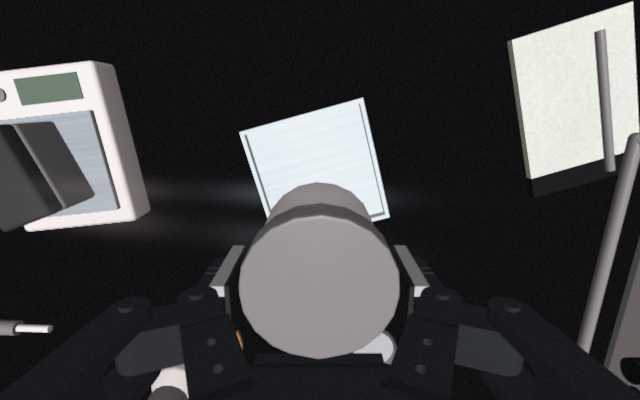

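The jar is held upright over the tray at (315,160). I'll nudge it 1 mm and lower it.

Call:
send_rows:
  moves:
    - [0,-0.0012,0.01,0]
    - [0,0,0.02,0]
    - [0,0,0.02,0]
    - [0,0,0.02,0]
    - [0,0,0.02,0]
    - [0,0,0.02,0]
    - [0,0,0.02,0]
    - [0,0,0.015,0]
    - [0,0,0.007,0]
    - [0,0,0.003,0]
    - [0,0,0.002,0]
    - [0,0,0,0]
    - [0,0,0,0]

```text
clock: 25.0
eef_pos: [0.4689, 0.2439, 0.0395]
tool_rot: [0.001, 1.0, 0.0, 0.001]
ft_force: [-0.2, -0.3, -1.6]
grip_width: 0.0603
```

Call:
send_rows:
  moves:
    - [0,0,0.001,0]
    - [0,0,0.001,0]
    - [0,0,0,0]

```text
clock: 25.3
eef_pos: [0.4683, 0.2437, 0.0368]
tool_rot: [0.0, 1.0, 0.0, 0.0]
ft_force: [-0.2, -0.1, -2.4]
grip_width: 0.0605
```

Call:
send_rows:
  moves:
    - [0,0,0.001,0]
    - [0,0,0.001,0]
    - [0,0,0.001,0]
    - [0,0,0,0]

```text
clock: 25.7
eef_pos: [0.4682, 0.2436, 0.0336]
tool_rot: [0.001, 1.0, -0.0, -0.0]
ft_force: [-0.0, -0.4, -0.9]
grip_width: 0.0602
```

Call:
send_rows:
  moves:
    - [0,0,0.0007,0]
    - [0,0,0.0005,0]
    - [0,0,0,0]

```text
clock: 26.0
eef_pos: [0.4683, 0.2437, 0.0335]
tool_rot: [0.001, 1.0, 0.0, 0.0]
ft_force: [-3.2, -1.3, 6.3]
grip_width: 0.0604
```

Call:
send_rows:
  moves:
    - [0,0,0,0]
    - [0,0,0,0]
    - [0,0,0,0]
    - [0,0,0,0]
    - [0,0,0,0]
    - [0,0,0,0]
    - [0,0,0,0]
    - [0,0,0,0]
  claw: 1

```text
clock: 26.8
eef_pos: [0.4683, 0.2437, 0.0326]
tool_rot: [0.001, 1.0, -0.0, -0.0]
ft_force: [-0.2, 0.2, 0.5]
grip_width: 0.0852
```

Call:
send_rows:
  moves:
    - [0,0,-0.01,0]
    - [0,0,-0.03,0]
    - [0,0,-0.04,0]
    - [0,0,-0.04,0]
    - [0,0,-0.04,0]
    - [-0.0256,-0.0175,0,0]
    - [-0.0256,-0.0175,0,0]
    - [-0.0256,-0.0175,0,0]
    - [-0.0256,-0.0175,0,0]
    - [-0.0256,-0.0175,0,0]
    - [-0.0256,-0.0175,0,0]
    - [-0.0256,-0.0175,0,0]
    - [-0.0256,-0.0175,0,0]
    - [0,0,0,0]
    - [0,0,0,0]

```text
clock: 28.3
eef_pos: [0.6729, 0.103, 0.1925]
tool_rot: [0.001, 1.0, 0.0, -0.0]
ft_force: [-0.4, 0.5, -0.7]
grip_width: 0.0855
```

Run:
```python
from h import *
im,d,P=wlook("w9")
lay(P,d,(.673,.104),.05,.09,.12,"bottle")
im,d=cams.camera("top");K,T=camT("top");P=cloud(K,T,d);cv2.imwrite("pics/t9.png",im)
lay(P,d,(.468,.245),.06,.055,.075,"jar(top)");lay(P,d,(.468,.245),.095,.008,.018,"tray(top)")
im,d=cams.camera("scene");K,T=camT("scene");P=cloud(K,T,d)
lay(P,d,(.468,.245),.06,.055,.075,"jar(scene)");lay(P,d,(.468,.245),.095,.008,.018,"tray(scene)")
```

```text
tcp [0.6729 0.103  0.1925] phi 89.8699741711508 clock 28.3
bottle 2154 z 0.1028 circ [672.7 102.6] 18.9 rect [672.7 102.7] [37.2 37. ] 88.7
jar(top) 0 z nan circ [0. 0.] 0.0 rect [0. 0.] [0. 0.] 0.0
tray(top) 0 z nan circ [0. 0.] 0.0 rect [0. 0.] [0. 0.] 0.0
jar(scene) 170 z 0.0637 circ [469.2 242.3] 32.5 rect [468.2 242.1] [57.7 64.3] 29.7
tray(scene) 206 z 0.0127 circ [466.7 243.9] 86.0 rect [468.2 241.4] [120.3 130.2] 15.5
  return _methods._mean(a, axis=axis, dtype=dtype,
  ret = ret.dtype.type(ret / rcount)
```

View pics/w9.png

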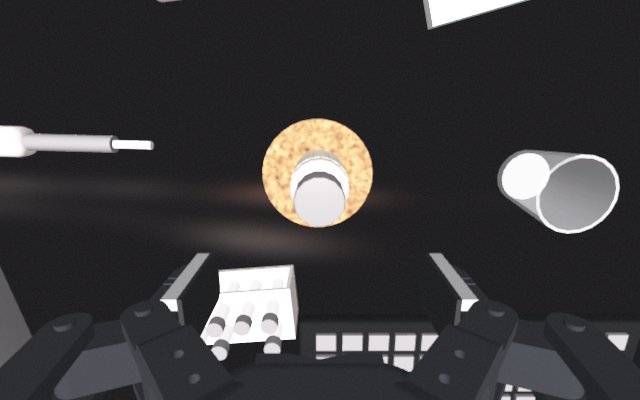

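View pics/t9.png

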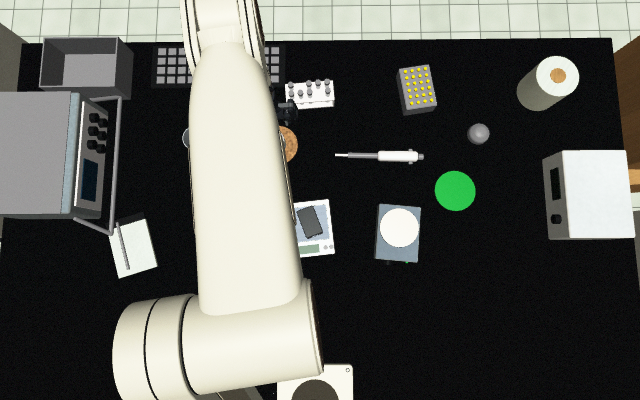

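The jar is in the tray at the middle by the scene camera. The arm hides the tray from the top camera. The bottle at (319,190) is centred between the jaws. Picking it up.

Call:
send_rows:
  moves:
    - [0,0.0005,0.02,0]
    - [0,0,0.02,0]
    - [0,0,0.02,0]
    - [0,0,0.02,0]
    - [0,0,0.02,0]
    - [0,0,0.02,0]
    - [0,0,0.02,0]
    - [0,0,0.015,0]
    - [0,0,0,0]
    - [0,0,0,0]

```text
clock: 29.45
eef_pos: [0.6725, 0.1047, 0.0383]
tool_rot: [-0.0, 1.0, 0.0, -0.0]
ft_force: [1.3, 0.2, 1.0]
grip_width: 0.0853
```

Call:
send_rows:
  moves:
    - [0,0,0,0]
    - [0,0,0,0]
    - [0,0,0,0]
    - [0,0,0,0]
    - [0,0,0,0]
    - [0,0,0,0]
    - [0,0,0,0]
    - [0,0,0,0]
    - [0,0,0,0]
    - [0,0,0,0]
  claw: -1

```text
clock: 30.45
eef_pos: [0.6742, 0.1041, 0.0394]
tool_rot: [0.001, 1.0, 0.0, 0.002]
ft_force: [-0.2, -0.3, 6.1]
grip_width: 0.0482
```

Call:
send_rows:
  moves:
    - [0,0,-0.01,0]
    - [0,0,-0.02,0]
    - [0,0,-0.02,0]
    - [0,0,-0.02,0]
    - [0,0,-0.025,0]
    - [0,0,-0.025,0]
    - [0,0,-0.02,0]
    - [0,0,-0.01,0]
    - [0,0,0,0]

```text
clock: 31.35
eef_pos: [0.6737, 0.104, 0.1894]
tool_rot: [0.001, 1.0, 0.0, 0.001]
ft_force: [0.0, -0.2, -1.5]
grip_width: 0.0481
```

Call:
send_rows:
  moves:
    - [0.0065,-0.0093,0,0]
    - [0.01,-0.014,0,0]
    - [0.0145,-0.02,0,0]
    - [0.0145,-0.02,0,0]
    - [0.0145,-0.02,0,0]
    - [0.0145,-0.02,0,0]
    - [0.0145,-0.02,0,0]
    - [0.0145,-0.02,0,0]
    - [0.0145,-0.02,0,0]
    - [0.0145,-0.02,0,0]
    - [0.0145,-0.02,0,0]
    - [0.0145,-0.02,0,0]
    - [0.0145,-0.02,0,0]
    - [0.0145,-0.02,0,0]
    - [0.0145,-0.02,0,0]
    - [0.0145,-0.02,0,0]
    - [0.012,-0.018,0,0]
    - [0,0,0,0]
    - [0,0,0,0]
    - [0,0,0,0]

```text
clock: 33.35
eef_pos: [0.4412, -0.2164, 0.1869]
tool_rot: [0.0, 1.0, 0.0, -0.0]
ft_force: [0.0, -0.1, -0.7]
grip_width: 0.048
```

Run:
```python
from h import *
im,d,P=wlook("w10"); o=monitor.get_obs(); print(o["grip_width"],o["ft_force"])
```

```text
tcp [ 0.4412 -0.2164  0.1869] phi 89.97555392209074 clock 33.35
0.048013969903988714 [-0.438   0.6885 -1.3719]
```

View pics/w10.png

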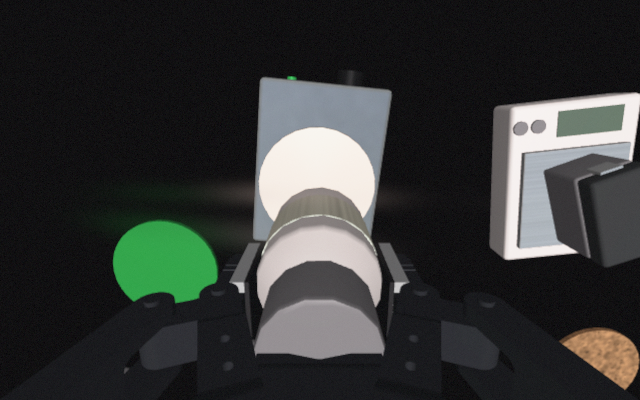

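The bottle is held upright over the plate, whose centre is at about (317,185). Lowering.

Call:
send_rows:
  moves:
    - [0,-0.001,0.01,0]
    - [0,0,0.02,0]
    - [0,0,0.02,0]
    - [0,0,0.02,0]
    - [0,0,0.015,0]
    - [0,0,0.007,0]
    - [0,0,0.004,0]
    - [0,0,0.003,0]
    - [0,0,0.002,0]
    - [0,0,0,0]
    - [0,0,0,0]

```text
clock: 34.5
eef_pos: [0.4415, -0.2183, 0.0871]
tool_rot: [0.001, 1.0, -0.0, 0.0]
ft_force: [-0.3, -0.2, -0.9]
grip_width: 0.0482
```

Call:
send_rows:
  moves:
    - [0,0,0.001,0]
    - [0,0,0.001,0]
    - [0,0,0,0]

```text
clock: 34.8
eef_pos: [0.4411, -0.2181, 0.0846]
tool_rot: [0.001, 1.0, 0.0, -0.0]
ft_force: [0.4, 0.8, -0.1]
grip_width: 0.0479
```

Call:
send_rows:
  moves:
    - [0,0,0.001,0]
    - [0,0,0.001,0]
    - [0,0,0,0]

```text
clock: 35.1
eef_pos: [0.4411, -0.2181, 0.0824]
tool_rot: [0.001, 1.0, 0.0, -0.0]
ft_force: [0.4, 0.2, -1.5]
grip_width: 0.0481
```

Call:
send_rows:
  moves:
    - [0,0,0.0008,0]
    - [0,0,0.0007,0]
    - [0,0,0,0]

```text
clock: 35.4
eef_pos: [0.4411, -0.2181, 0.0823]
tool_rot: [0.001, 1.0, -0.0, 0.0]
ft_force: [-3.2, 0.6, 8.1]
grip_width: 0.0479
```

Contact felt, so I'll let go, rise and back away to check.

Call:
send_rows:
  moves:
    - [0,0,0,0]
    - [0,0,0,0]
    - [0,0,0,0]
    - [0,0,0,0]
    - [0,0,0,0]
    - [0,0,0,0]
    - [0,0,0,0]
    - [0,0,0,0]
  claw: 1

```text
clock: 36.2
eef_pos: [0.4411, -0.2181, 0.081]
tool_rot: [0.001, 1.0, 0.0, -0.0]
ft_force: [0.4, -0.1, -0.1]
grip_width: 0.0854
```

Call:
send_rows:
  moves:
    - [0,0,-0.01,0]
    - [0,0,-0.03,0]
    - [0,0,-0.03,0]
    - [0,0,-0.03,0]
    - [0,0,-0.03,0]
    - [0,0,-0.02,0]
    - [0.02,-0.01,0,0]
    - [0.03,-0.02,0,0]
    - [0.03,-0.02,0,0]
    - [0.03,-0.02,0,0]
    - [0.02,-0.02,0,0]
    - [0,0,0,0]
    - [0,0,0,0]
    - [0,0,0,0]

```text
clock: 37.6
eef_pos: [0.3116, -0.3077, 0.2315]
tool_rot: [0.0, 1.0, -0.0, 0.0]
ft_force: [-0.1, 0.4, -0.3]
grip_width: 0.0851
```

Run:
```python
from h import *
im,d=cams.camera("top");K,T=camT("top");P=cloud(K,T,d);cv2.imwrite("pics/t11.png",im)
B=cloud(K,T,np.load("top0.npz")["d"])
lay(P,d,(.441,-.217),.05,.135,.16,"bottle");lay(P,d,(.441,-.217),.06,.045,.056,"plate")
lay(P,d,(.468,.245),.05,.055,.075,"jar");lay(P,d,(.468,.245),.095,.008,.018,"tray")
lay(P,d,(.454,.012),.06,.09,.11,"case")
lay(P,d,(.675,.312),.06,.06,.09,"beaker");lay(P,d,(.806,.014),.09,.05,.1,"rack");lay(P,d,(.64,-.174),.14,.008,.04,"pip")
im,d=cams.camera("scene");cv2.imwrite("pics/s11.png",im)
o=monitor.get_obs();print(o["clock"],o["eef_pos"],o["ft_force"])
```

```text
bottle 215 z 0.1448 circ [ 440.1 -215.7] 18.7 rect [ 439.9 -215.4] [36.  36.3] 41.0
plate 669 z 0.0473 circ [ 443.2 -216.5] 51.4 rect [ 442.  -216.4] [98.2 97.6] 89.5
jar 467 z 0.0637 circ [467.3 245.2] 31.0 rect [467.2 244.8] [59.2 59.4] 0.3
tray 353 z 0.0131 circ [467.2 244.7] 83.4 rect [467.1 245.7] [120.7 120.9] 15.3
case 513 z 0.0953 circ [454.5  12.5] 40.2 rect [454.   12.5] [71.9 43.8] 21.3
beaker 190 z 0.0717 circ [675.3 311.1] 33.3 rect [675.2 311.4] [65.7 62.3] 45.3
rack 596 z 0.0606 circ [808.   14.1] 69.0 rect [805.6  13.9] [ 57.2 128.7] 4.7
pip 727 z 0.0214 circ [ 635.5 -191. ] 136.5 rect [ 619.5 -201.1] [197.7 228.4] 31.5
37.7 [ 0.3117 -0.3074  0.2312] [0.6206 0.3621 0.4368]
```

View pics/t11.png

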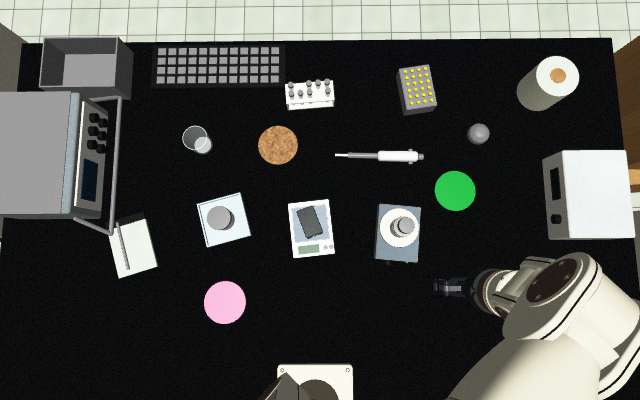

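View pics/s11.png

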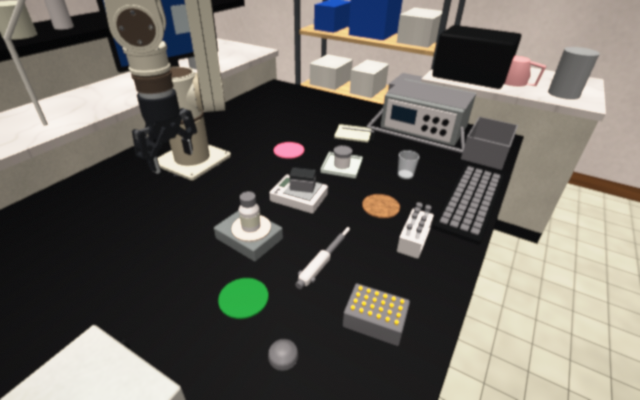

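The pictures show the bottle at (403,226) on the stirrer plate, the jar at (220,217) in the tray and the case at (309,222) on the pan. The bystanders are where they were. Handing in.

```bash
python3 -c "
from workcell import order
print(order.job_done())"
```

```text
the job is handed in; nothing more can be done
None
```

I parked the bottle on the cork mat, about 2 mm from its middle, and let go of it there. Then I moved the case to the balance, the jar to the tray, and the bottle from the mat to the stirrer. The job was handed in at about 38 s, with the arm clear of everything.

The last top-camera check put all three samples upright and within about 1.5 mm of the middle of their places:

| Sample | Position (mm) | Middle of its place (mm) |
|---|---|---|
| Bottle | (440.1, -215.7) | stirrer (441.1, -216.0) |
| Jar | (467.3, 245.2) | tray (467.2, 245.9) |
| Case | (454.0, 12.5) | balance (453.9, 12.4) |

The beaker and rack measured within about 1 mm of where they started.

**Checks that disagreed or failed:**
- **Camera offset:** the wrist and top cameras differ by about 2–3 mm in y, so I aimed at the mean of the two.
- **Stirrer plate:** the final plate fit gave x = 443.2 with a slightly too large circle. The table uses the cleaner fit from the start, and against the final one the bottle is about 3 mm off.
- **Pipette:** the final depth check picked up other things, so I compared the first and last top pictures by eye, and it looks unmoved.

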